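Hang the yellow hand lamp in its ring holder beside the spectrometer

TASK

Take the hand lamp with the yellow head out of the charging tray and hang it in the steel ring of the holder: lower it tail-first through the ring, keeping hold of it until most of its black barrel is down inside, and leave it hanging upright by its head. Leave the red and the blue lamp standing in the tray where they are.

Things in the scene. Friction and masses are not known exactly. Their poses are not given: they have to be found in the camera images.
- yellow_lamp_mid (a point): Yellow-headed torch standing lens-up in a recess of a low grey tray. 148 mm long, about 0.16 kg. From the tail up: black barrel 22 mm across, 90 long; cone 18 high; round yellow head 52 across, 40 high. Point: on its axis, 74 mm above the tail; head's middle 54 mm above it; z to the lens. Round: grip the head from above at any yaw, in its upper half so the fingers clear the ring.
- ring_mouth (a point): Centre of the upper edge of a fixed upright-axis steel ring, 135 mm above the desk: bore 42 mm, outside 56, height 12. Post 68 mm from the axis along this point's x; arm and post do not rise above the ring. Base plate below 12 mm thick. A lamp comes to rest in it on its cone, 102 mm above the lamp's tail, its mid point then 28 mm below this point.
- red_lamp_mid (a point): Bystander: same lamp with a red head, in another recess; point half-way up its axis. The fixed tray, 85 x 330 x 24 mm, has three recesses in a row, 110 mm apart, 32 wide, 14 deep, floor 10 mm above the desk; which lamp stands in which varies. Standing lamps' tops are 158 mm above the desk.
- blue_lamp_mid (a point): Bystander: same lamp with a blue head, in the remaining recess of the tray; point half-way up its axis.
Mind the look-alikes: they are no part of the job. What is shaped like the part that bears ring_mouth but brown or purple is not meant.

How it is judged:
By the outcome, as a careful person would: the job done as asked, in the order asked, and still so for the second after the job is handed in, with the robot touching nothing.
It also fails if it takes over 40 s, if anything falls off the work surface, if the arm or the gripper's body presses on something with over 40 N, if the wrist force passes 120 N, or if a joint passes its speed limit or range.

ROBOT

A 6-joint arm with a two-finger parallel gripper is mounted at the origin on the work surface. World frame = base frame: x ahead of the robot, y to its left, z up, the work surface at z = 0. Lengths are in m, angles in rad, forces in N, time in s.
With the tool pointing down it reaches from about 0.35 to 0.875 m from the base axis. Payload 15.5 kg.
Tool frame: the origin (TCP) lies at the very end of the fingers, on their centre line; the grasp point (between the pads) lies 19 mm behind it; z points along the fingers, y is the direction in which the jaws open and shut (so a half turn about z gives the same grasp; the last joint's range is limited). The gripper opens to 85 mm and grips with 20 to 120 N. Pads are 22 mm wide; open, the fingers measure 114 mm over their backs; the gripper's body (76 mm by 85 mm) begins 54 mm behind the grasp point. The pads swing forward as they close: fully open they stand 13 mm farther back than shut.
Start: joints at [-1.3, 0.494, 1.345, -0, 1.302, -0.096], TCP at [0.224, -0.583, 0.231] pointing down, gripper open.
Joint ranges: [-2.91, 2.91], [-0.82, 2.16], [0.22, 2.67], [-1.22, 4.37], [0.12, 2.79], [-3.08, 3.08]. Speed limits (rad/s): [1.89, 1.89, 2.57, 3.01, 3.01, 3.01].

INTERFACE

Orientations are given as a rotation vector (axis times angle).
In Python, from cell import env gives the robot as it stands.
- The arm moves only by the tool jog_arm, never from a script. Its argument "steps" is a list of rows, each a list of 5 numbers: the shift along the tool's x, y, z in units of 25 mm (1.0 is 25 mm), then the turn about the tool's z in units of 5 degrees (1.0 is 5 degrees), then the closure, from 0 (fully open) to 1 (shut). In form: [[x, y, z, yaw, jaw], ...]. A call has 1 to 12 rows; each row shifts and turns the commanded pose from where the row before left it, along the tool's axes as they then stand; what a row does not reach is not made up. A row lasts 1/10 s, in which the tool goes at most 50 mm and 8.59 degrees, less where a joint would pass 70% of its speed; a pose out of reach is approached as far as the arm can. A call with a number of a shift or a turn outside -1 to 1 is refused whole. A call with a gripper value outside its range is refused whole. The fingers move at their own pace and stop on an object; the grip force is fixed at half the most. Time passes only in rows, so rows that do not move let the fingers close. It gives the time, the measured TCP pose, the force and the opening at its end, in the units of the state.
- env.observe(): the state, without advancing time (a new reading comes with each control period).
- env.snapshot(name): name is "side" or "top"; returns (picture, depth): 480x640x3 uint8, blue, green, red; 480x640 float32, m along the optical axis (not along the pixel's ray), 0 where there is no reading.
- env.camera_info(name): a dict with "fx", "fy", "cx", "cy" (pixels), "dist" ([k1, k2, p1, p2, k3] as OpenCV has them; the pictures are not rectified), "R" (3x3) and "t" (3): a world point X has camera coordinates R X + t. Camera axes: x right, y down, z forward; pixel columns grow to the right and rows downward; lengths in m; the calibration is good to about 2 mm. A picture is of the moment at which its call begins. camera_info takes no time and is no camera call.
- env.job_done(): hands the job in, once; it reports no verdict.
Trained networks look in the newest picture that a camera, given by its name, has taken for a name from the list of things; names that differ only in an ending like _2 or _b are one class to them, and where a whole thing is asked for, a point or a joint stands for the part that bears it (a point fixed in the world has none). Each returns a list of dicts, best first, with "p" (0 to 1); they miss things now and then, are a little off and sometimes report something else, mostly with a low value. They report only what shows in the picture. A call takes as long as a camera call. They do not tell look-alikes from the thing itself.
- env.recognise(camera, query): "centre" ([column, row] in pixels, amid what is visible of it).
- env.regions_of(camera, query): "region" (480x640 bool, what is visible of it) and "centre" ([column, row] in pixels, amid what is visible of it).
The state is a dict: "clock": time; "qpos": joint angles; "qd": joint speeds; "tau": joint torques, N m; "tool_pos": TCP position; "ee_rot": TCP orientation; "ft_force": force on the tool from outside, world axes, zero at the start; "moment": the same for the moment, N m; "gripper_width": opening from 0.0 (shut) to 1.0 (fully open).
Only numpy, scipy, OpenCV 4.12 (cv2) and the standard library are available. Lean on these libraries where they do the work, as an engineer would, in place of code of your own. Each camera call takes 0.05 s, during which the arm holds its last target.

## Working session

There is one attempt and no reset: what is moved stays moved. The work goes in short steps, Python scripts to look and compute and a tool call to move; the robot and the scene stay as the last step left them, time stands still between calls to the robot, and variables do not carry over. Pictures are saved under pics/ and viewed, and the job is handed in when it is done.

Besides the shell and the picture viewer there is one more tool, called after "Emit:" as name(argument=value, ...), one argument or row to a line, values as JSON. jog_arm: Moves the arm, as the interface text tells. Shifts and turns lie within -1 to 1; 1 stands for 25 mm of shift or 5 degrees of turn. Its arguments: {"type":"object","properties":{"steps":{"type":"array","items":{"type":"array","items":{"type":"number","minimum":-1,"maximum":1}}}},"required":["steps"]}

```bash
mkdir -p pics
cat > h.py <<'E'
import numpy as np,cv2
from cell import env
def pix2w(cam,u,v,d):
    c=env.camera_info(cam)
    K=np.array([[c['fx'],0,c['cx']],[0,c['fy'],c['cy']],[0,0,1.]])
    uv=np.stack([np.ravel(u),np.ravel(v)],-1).astype(float).reshape(-1,1,2)
    n=cv2.undistortPoints(uv,K,np.array(c['dist'],float)).reshape(-1,2)
    d=np.ravel(d)
    X=np.c_[n*d[:,None],d]
    return (X-np.array(c['t']))@np.array(c['R'])
E
python3 - <<'E'
from h import *
s=env.observe();print(s)
for n in('top','side'):
    p,d=env.snapshot(n);cv2.imwrite(f'pics/{n}0.png',p);np.savez(f'{n}0.npz',p=p,d=d)
    c=env.camera_info(n);print(n,-np.array(c['R']).T@c['t'],c['fx'])
    for q in('yellow_lamp_mid','ring_mouth'):
        r=env.regions_of(n,q)
        for k,x in enumerate(r[:4]):
            m=x['region'];np.save(f'{n}_{q}_{k}.npy',m)
            m=m&(d>0)
            v,u=np.nonzero(m)
            P=pix2w(n,u,v,d[m]) if m.sum() else np.zeros((1,3))
            print(q,x['p'],x['centre'],m.sum(),np.median(P,0),P.min(0),P.max(0))
E
```

```text
{'clock': 0.0, 'qpos': array([-1.29949102e+00,  4.94170887e-01,  1.34615176e+00,  2.87623327e-05,
        1.30246806e+00, -9.55264118e-02]), 'qd': array([ 4.52181317e-04,  1.46147075e-03,  5.83663241e-04, -9.91462545e-04,
       -3.75125287e-04, -8.70832028e-05]), 'tau': array([ 1.22006317e-03, -8.82145786e+01, -3.83865881e+01,  1.52745479e-04,
        1.02630511e-02, -3.55579630e-05]), 'tool_pos': array([ 0.2240619 , -0.58307137,  0.2307009 ]), 'ee_rot': array([-3.08772326e+00, -5.72762639e-01,  1.21752630e-04]), 'ft_force': array([-0.78849976, -1.22154632, -0.14978486]), 'moment': array([ 0.03231835, -0.01890071,  0.06875231]), 'gripper_width': 1.0034256779823085}
top [0.33265967 0.04154815 1.1472203 ] 549.4168335274361
yellow_lamp_mid 0.9 [374.7, 153.6] 724 [ 0.53623393 -0.03956568  0.15777659] [ 0.51437795 -0.06508494  0.01135653] [ 0.56436492 -0.01461145  0.16334117]
ring_mouth 0.96 [258.2, 152.3] 2834 [0.56584427 0.17740884 0.01220134] [ 0.49476945  0.1209856  -0.0055193 ] [0.64179916 0.24465272 0.14049597]
ring_mouth 0.91 [215.0, 251.1] 2908 [0.36686994 0.26145689 0.0121582 ] 
[... 450 characters left out ...]
217.0] 507 [ 0.53432513 -0.03081909  0.13736648] [ 0.51390167 -0.06592795  0.02229484] [ 0.56457481 -0.01181015  0.16499051]
ring_mouth 0.94 [267.9, 336.0] 2091 [0.36543068 0.27267949 0.01296888] [ 0.24423619  0.16656074 -0.00344381] [0.51388716 0.34221815 0.14025662]
ring_mouth 0.89 [301.5, 403.5] 2784 [0.19040151 0.35531792 0.01296624] [ 0.12133261  0.26334983 -0.00288098] [0.30902805 0.42373336 0.1398958 ]
ring_mouth 0.68 [164.9, 307.8] 1636 [0.63524958 0.36779929 0.01352705] [ 0.507514    0.26931361 -0.00233505] [0.81299335 0.42404817 0.14019157]
ring_mouth 0.61 [236.5, 281.5] 1698 [0.56770549 0.18627534 0.01369319] [ 0.41449024  0.05503097 -0.00232209] [0.73071333 0.2584716  0.14134908]
```

View pics/top0.png

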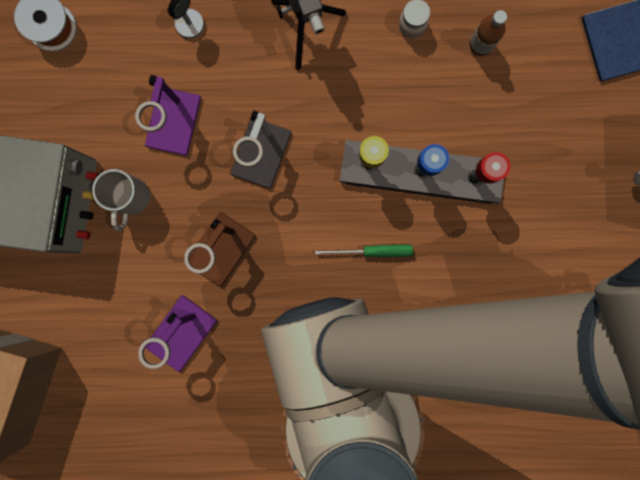

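View pics/side0.png

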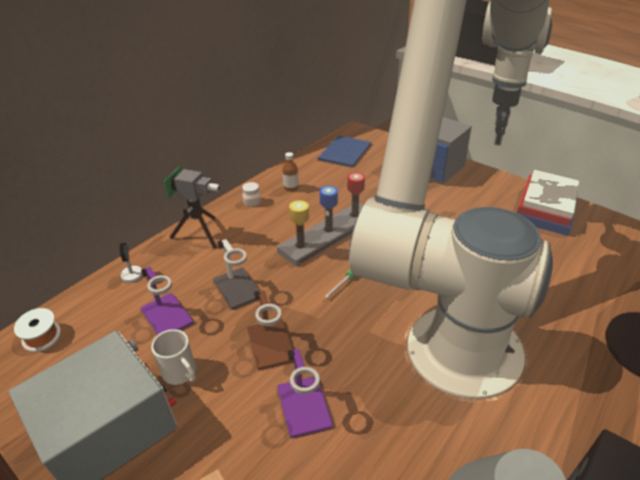

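The top picture shows the yellow lamp at about (374,151), then blue at (433,160) and red at (493,167). The steel ring with the grey base is at (248,152); the other rings stand on brown or purple bases. Next I measure both centres precisely.

Run:
```python
from h import *
from scipy.optimize import least_squares
def fit(P):
    f=lambda q:np.hypot(P[:,0]-q[0],P[:,1]-q[1])-q[2]
    r=least_squares(f,[*P[:,:2].mean(0),.025],loss='soft_l1',f_scale=.001);return r.x
for n in('top','side'):
    d=np.load(n+'0.npz')['d']
    H,W=d.shape
    v,u=np.mgrid[:H,:W]
    P=pix2w(n,u,v,d).reshape(H,W,3)
    ok=d>0
    for nm,c in(('yellow',(.536,-.04)),):
        m=ok&(np.hypot(P[...,0]-c[0],P[...,1]-c[1])<.05)&(P[...,2]>.145)&(P[...,2]<.18)
        Q=P[m];print(n,nm,m.sum(),Q.mean(0),np.median(Q,0),(Q.min(0)+Q.max(0))/2,Q.max(0)-Q.min(0))
        cnt=cv2.findContours(m.astype(np.uint8),0,1)[0];cc=max(cnt,key=cv2.contourArea);print(cv2.minEnclosingCircle(cc))
    m=ok&(np.hypot(P[...,0]-.575,P[...,1]-.2)<.1)&(P[...,2]>.128)&(P[...,2]<.15)
    Q=P[m];print(n,'ring',m.sum(),(Q.min(0)+Q.max(0))/2,Q.max(0)-Q.min(0),np.median(Q,0))
    vis=cv2.resize((m*255).astype(np.uint8)[100:300,150:400],None,fx=3,fy=3);cv2.imwrite(f'pics/m_{n}.png',vis)
    # annulus template: maximize count inside annulus 21..28
    best=max(((np.sum((lambda r:(r>.021)&(r<.028))(np.hypot(Q[:,0]-x,Q[:,1]-y)))-2*np.sum(np.hypot(Q[:,0]-x,Q[:,1]-y)<.0205),x,y) for x in np.arange(.54,.62,.001) for y in np.arange(.15,.24,.001)))
    print(best)
    q=np.array(best[1:]);r=np.hypot(Q[:,0]-q[0],Q[:,1]-q[1]);R=Q[(r>.017)&(r<.032)];print('fit',fit(R),R[:,2].mean())
    a=np.degrees(np.arctan2(R[:,1]-q[1],R[:,0]-q[0]));print(np.histogram(a,12,(-180,180))[0])
    F=Q[r>.034];print('arm/post pts',len(F),F.mean(0) if len(F) else '')
```

```text
top yellow 662 [ 0.53951717 -0.04020536  0.15777941] [ 0.53959736 -0.03995122  0.15809971] [ 0.54049137 -0.0398482   0.1542239 ] [0.05222686 0.05047348 0.01823453]
((373.5, 150.5), 14.714038848876953)
top ring 587 [0.57040569 0.18993581 0.13429492] [0.10368227 0.05898166 0.0124021 ] [0.56754352 0.17958539 0.13329239]
(np.int64(313), np.float64(0.546), np.float64(0.19200000000000003))
fit [0.54595174 0.19169547 0.02460232] 0.13377822537283277
[29 29 28 28 29 39 30 31 28 25 26 28]
arm/post pts 228 [0.6013996  0.17448159 0.13271485]
side yellow 235 [ 0.53742581 -0.03467919  0.15758171] [ 0.53658825 -0.03350051  0.15939639] [ 0.54033058 -0.03983326  0.15503762] [0.05285781 0.05451884 0.01990577]
((298.0, 207.5), 9.708344459533691)
side ring 300 [0.57175537 0.19081703 0.1346861 ] [0.10984756 0.06141708 0.01332596] [0.56323618 0.18461057 0.13479755]
(np.int64(147), np.float64(0.546), np.float64(0.19400000000000003))
fit [0.54503336 0.19406959 0.02478431] 0.13427831938174742
[19 11 11 18 19 18 15 13 13 22 20 22]
arm/post pts 94 [0.60205723 0.17806778 0.13454936]
```

Run:
```python
import cv2
p=cv2.imread('pics/top0.png');cv2.imwrite('pics/z1.png',cv2.resize(p[90:215,200:400],None,fx=4,fy=4,interpolation=cv2.INTER_CUBIC))
```

```text
(no output)
```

View pics/z1.png

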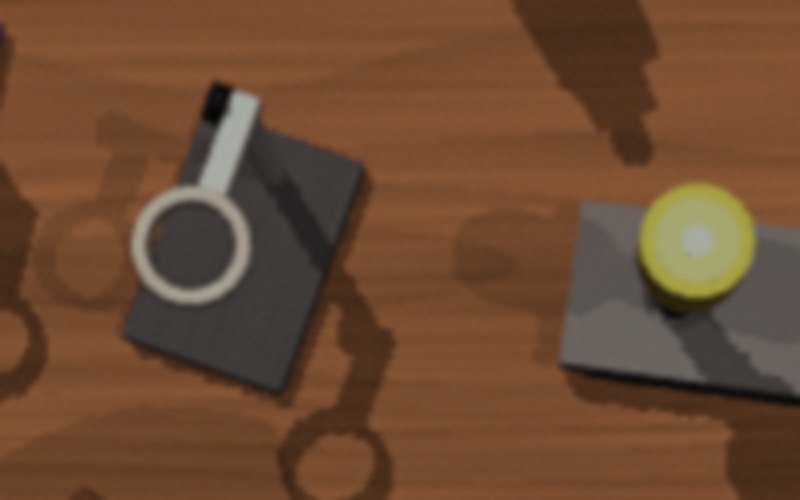

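Emit:
jog_arm(
  steps=[
    [0,0,0,-1,0],
    [0,0,0,-1,0],
    [0,0,0,-1,0],
    [0,0,0,-1,0],
    [0,0,0,-1,0],
    [0,0,0,-1,0],
    [0,0,0,-1,0],
    [0,0,0,-1,0],
    [0,0,0,-1,0],
    [0,0,0,-1,0],
    [0,0,0,-1,0],
    [0,0,0,-1,0],
  ],
)

```text
clock: 1.5
tool_pos: [0.2241, -0.5833, 0.2312]
ee_rot: [-2.385, -2.045, -0.0]
ft_force: [-0.4, -0.9, 0.3]
gripper_width: 1.002
```

Emit:
jog_arm(
  steps=[
    [0,0,0,-0.9,0],
    [0,0,0,-0.85,0],
    [0.95,0.55,0,0,0],
    [0.95,0.55,0,0,0],
    [0.95,0.55,0,0,0],
    [0.95,0.55,0,0,0],
    [0.95,0.55,0,0,0],
    [0.95,0.55,0,0,0],
    [0.95,0.55,0,0,0],
    [0.95,0.55,0,0,0],
    [0.95,0.55,0,0,0],
    [0.95,0.55,0,0,0],
  ],
)

```text
clock: 2.7
tool_pos: [0.363, -0.3455, 0.2314]
ee_rot: [2.226, 2.217, -0.0]
ft_force: [0.3, -0.4, -0.3]
gripper_width: 1.003
```

Emit:
jog_arm(
  steps=[
    [0.95,0.55,0,0,0],
    [0.95,0.55,0,0,0],
    [0.95,0.55,0,0,0],
    [0.95,0.55,0,0,0],
    [0.95,0.55,0,0,0],
    [0.95,0.55,0,0,0],
    [0.95,0.55,0,0,0],
    [0.95,0.55,0,0,0],
    [0.95,0.55,0,0,0],
    [0.95,0.55,0,0,0],
    [0.95,0.55,0,0,0],
    [0,0,0,0,0],
  ],
)

```text
clock: 3.9
tool_pos: [0.5161, -0.0836, 0.2313]
ee_rot: [2.223, 2.219, 0.001]
ft_force: [0.1, -0.4, -0.6]
gripper_width: 1.001
```

Emit:
jog_arm(
  steps=[
    [0.87,0.48,0,0,0],
    [0.87,0.48,0,0,0],
    [0,0,0.4,0,0],
    [0,0,0.6,0,0],
    [0,0,0,0,0],
  ],
)

```text
clock: 4.4
tool_pos: [0.5377, -0.0428, 0.2045]
ee_rot: [-2.224, -2.215, 0.003]
ft_force: [-0.8, 0.6, 0.0]
gripper_width: 0.999
```

Run:
```python
from h import *
s=env.observe();print(s['clock'],s['tool_pos'])
p,d=env.snapshot('side');cv2.imwrite('pics/s1.png',cv2.resize(p[100:300,200:450],None,fx=3,fy=3))
```

```text
4.4 [ 0.53770489 -0.04282507  0.2045061 ]
```

View pics/s1.png

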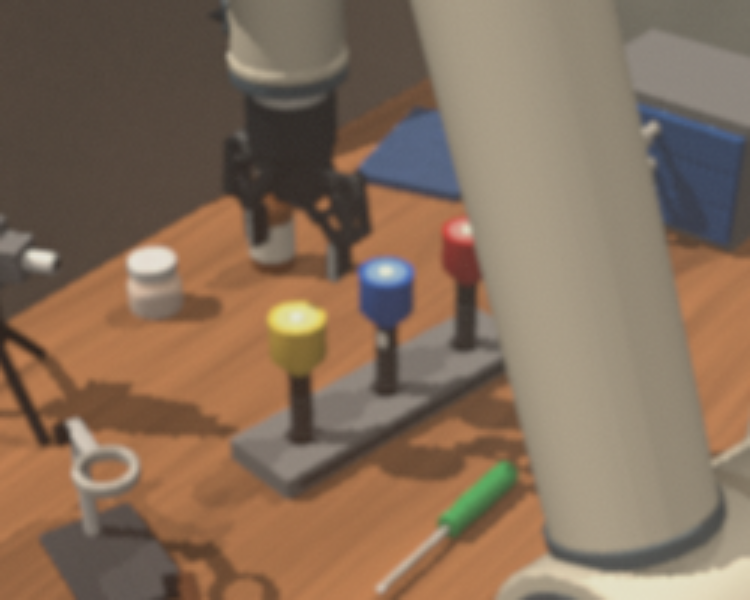

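The gripper hangs above the yellow head, jaws along x and clear of the blue lamp (about (385,285) in the crop). Now I descend.

Emit:
jog_arm(
  steps=[
    [0.1,0.08,0,0,0],
    [0,0,0.6,0,0],
    [0,0,0.6,0,0],
    [0,0,0.6,0,0],
    [0,0,0.6,0,0],
    [0,0,0.5,0,0],
    [0,0,0,0,0],
    [0,0,0,0,0],
  ],
)

```text
clock: 5.25
tool_pos: [0.5413, -0.0401, 0.1342]
ee_rot: [2.226, 2.217, 0.0]
ft_force: [-0.1, -0.0, 0.6]
gripper_width: 1.002
```

Emit:
jog_arm(
  steps=[
    [0,-0.04,0.15,0,0],
    [0,0,0,0,0.2],
    [0,0,0,0,0.3],
    [0,0,0,0,0.35],
    [0,0,0,0,0.4],
    [0,0,0,0,0.5],
    [0,0,0,0,0.7],
    [0,0,0,0,1],
    [0,0,0,0,1],
    [0,0,0,0,1],
    [0,0,0,0,1],
    [0,0,0,0,1],
  ],
)

```text
clock: 6.45
tool_pos: [0.5404, -0.04, 0.1306]
ee_rot: [2.225, 2.216, 0.001]
ft_force: [-1.4, 0.5, 9.3]
gripper_width: 0.586
```

Emit:
jog_arm(
  steps=[
    [0,0,-0.2,0,1],
    [0,0,-0.4,0,1],
    [0,0,-0.7,0,1],
    [0,0,-0.8,0,1],
    [0,0,-0.8,0,1],
    [0,0,-0.8,0,1],
    [0,0,-0.8,0,1],
    [0,0,-0.8,0,1],
    [0,0,-0.8,0,1],
    [0,0,-0.6,0,1],
    [0,0,-0.3,0,1],
    [0,0,0,0,1],
  ],
)

```text
clock: 7.65
tool_pos: [0.5404, -0.04, 0.3061]
ee_rot: [2.225, 2.216, 0.002]
ft_force: [-0.7, 0.0, -2.6]
gripper_width: 0.59
```

Run:
```python
from h import *
s=env.observe();print(s['clock'],s['tool_pos'],s['gripper_width'])
p,d=env.snapshot('side');cv2.imwrite('pics/s2.png',cv2.resize(p[100:300,200:450],None,fx=3,fy=3))
```

```text
7.65 [ 0.54037684 -0.04000083  0.30609968] 0.5896486156608086
```

View pics/s2.png

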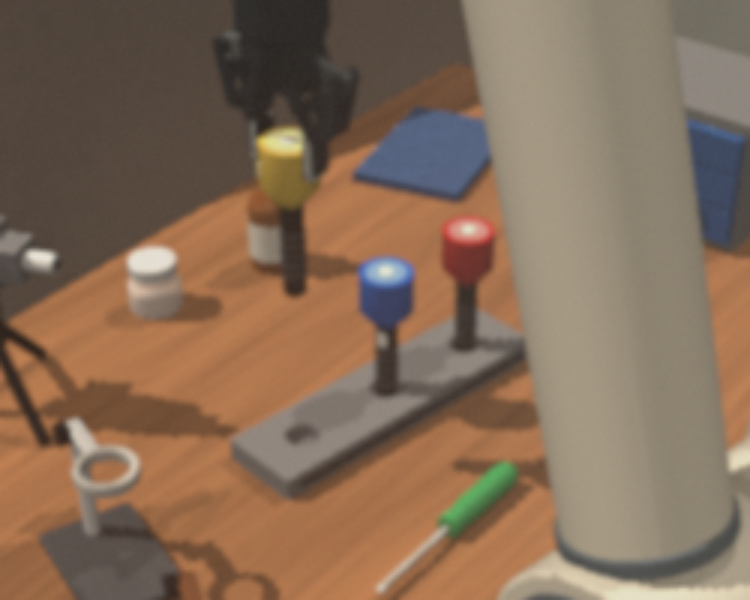

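Lamp is lifted and held. Next, move over the ring.

Emit:
jog_arm(
  steps=[
    [0.3,0,0,0,1],
    [0.6,0,0,0,1],
    [0.9,0,0,0,1],
    [1,0.1,0,0,1],
    [1,0.1,0,0,1],
    [1,0,0,0,1],
    [1,0,0,0,1],
    [1,0,0,0,1],
    [0.9,0,0,0,1],
    [0.8,0,0,0,1],
    [0.5,0,0,0,1],
    [0.32,0,0,0,1],
  ],
)

```text
clock: 8.9
tool_pos: [0.5456, 0.1945, 0.3046]
ee_rot: [-2.224, -2.218, 0.001]
ft_force: [0.0, -0.4, -2.3]
gripper_width: 0.592
```

Emit:
jog_arm(
  steps=[
    [0,0,0,0,1],
    [0,0,0,0,1],
  ],
)

```text
clock: 9.1
tool_pos: [0.546, 0.1927, 0.3049]
ee_rot: [2.226, 2.217, -0.001]
ft_force: [0.2, -0.0, -1.7]
gripper_width: 0.585
```

```bash
cat > lean.py <<'E'
from h import *
import sys
tag=sys.argv[1]
s=env.observe();print(s['clock'],s['tool_pos'],s['gripper_width'],s['ft_force'])
c=s['tool_pos']
for n in('side','top'):
    p,d=env.snapshot(n)
    H,W=d.shape;v,u=np.mgrid[:H,:W];P=pix2w(n,u,v,d).reshape(H,W,3)
    hsv=cv2.cvtColor(p,cv2.COLOR_BGR2HSV)
    near=(d>0)&(np.hypot(P[...,0]-c[0],P[...,1]-c[1])<.05)&(P[...,2]>.0)&(P[...,2]<c[2]+.035)
    yel=near&(hsv[...,0]>20)&(hsv[...,0]<35)&(hsv[...,1]>120)
    blk=near&(hsv[...,2]<80)&(P[...,2]<c[2]-.025)&(P[...,2]>c[2]-.13)
    for nm,m in(('yel',yel),('blk',blk)):
        Q=P[m]
        if len(Q)>10:
            print(n,nm,len(Q),'z',np.percentile(Q[:,2],[2,98]))
            if nm=='blk' and n=='side':
                zz=Q[:,2]
                cam=-np.array(env.camera_info(n)['R']).T@env.camera_info(n)['t'];w=Q[:,:2].mean(0)-cam[:2];w/=np.linalg.norm(w)
                for lo in np.arange(zz.min(),zz.max(),.015):
                    k=(zz>=lo)&(zz<lo+.015)
                    if k.sum()>5: print('  z%.3f'%(lo+.0075),k.sum(),np.round(Q[k][:,:2].mean(0)+w*.009,4))
    x0,y0=(180,100) if n=='side' else (180,60)
    cv2.imwrite(f'pics/{n}_{tag}.png',cv2.resize(p[y0:y0+200,x0:x0+250],None,fx=3,fy=3))
E
python3 lean.py a
```

```text
9.1 [0.54599228 0.19266205 0.30488686] 0.5851286771509966 [ 0.18072671 -0.02102793 -1.72313872]
side yel 221 z [0.29155092 0.33382468]
side blk 239 z [0.19086892 0.27263006]
  z0.195 42 [0.5469 0.1919]
  z0.210 39 [0.5472 0.1919]
  z0.225 43 [0.5468 0.1925]
  z0.240 35 [0.5471 0.1925]
  z0.255 41 [0.5454 0.193 ]
  z0.270 39 [0.5461 0.1931]
top yel 38 z [0.29703024 0.33384931]
top blk 21 z [0.1906475  0.23443736]
```

View pics/side_a.png

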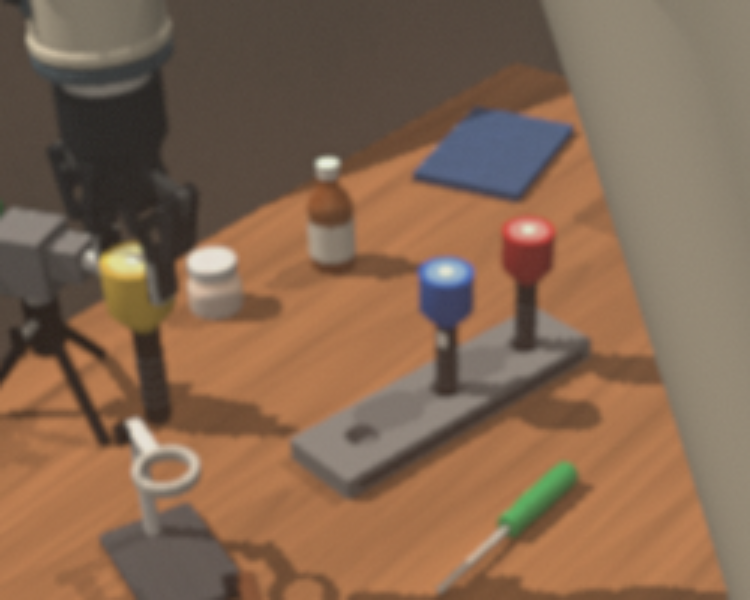

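The lamp hangs nearly plumb: axis about (0.547, 0.192), against the ring at (0.5455, 0.193), with 10 mm radial clearance. Next I lower it.

Emit:
jog_arm(
  steps=[
    [0,-0.03,0.3,0,1],
    [0,0,0.6,0,1],
    [0,0,0.6,0,1],
    [0,0,0.5,0,1],
    [0,0,0.5,0,1],
    [0,0,0.5,0,1],
    [0,0,0.5,0,1],
    [0,0,0.5,0,1],
    [0,0,0,0,1],
  ],
)

```text
clock: 10.1
tool_pos: [0.5445, 0.1928, 0.2032]
ee_rot: [-2.225, -2.216, 0.004]
ft_force: [0.4, -0.4, -2.2]
gripper_width: 0.586
```

Emit:
jog_arm(
  steps=[
    [0,0.03,0.4,0,1],
    [0,0,0.4,0,1],
    [0,0,0.4,0,1],
    [0,0,0.3,0,1],
    [0,0,0.2,0,1],
    [0,0,0,0,1],
  ],
)

```text
clock: 10.7
tool_pos: [0.5458, 0.1929, 0.1618]
ee_rot: [-2.226, -2.216, 0.002]
ft_force: [0.2, 0.7, -1.6]
gripper_width: 0.588
```

```bash
python3 lean.py b
```

```text
10.7 [0.54576097 0.1929112  0.16178332] 0.5878696601319802 [ 0.21742126  0.65197742 -1.5906793 ]
side yel 147 z [0.15287289 0.19252396]
side blk 160 z [0.04419847 0.11022038]
  z0.048 28 [0.5472 0.1913]
  z0.063 37 [0.547  0.1916]
  z0.078 40 [0.5471 0.1921]
  z0.093 35 [0.5459 0.1925]
  z0.108 17 [0.5454 0.1933]
top yel 12 z [0.18633208 0.19085147]
```

View pics/side_b.png

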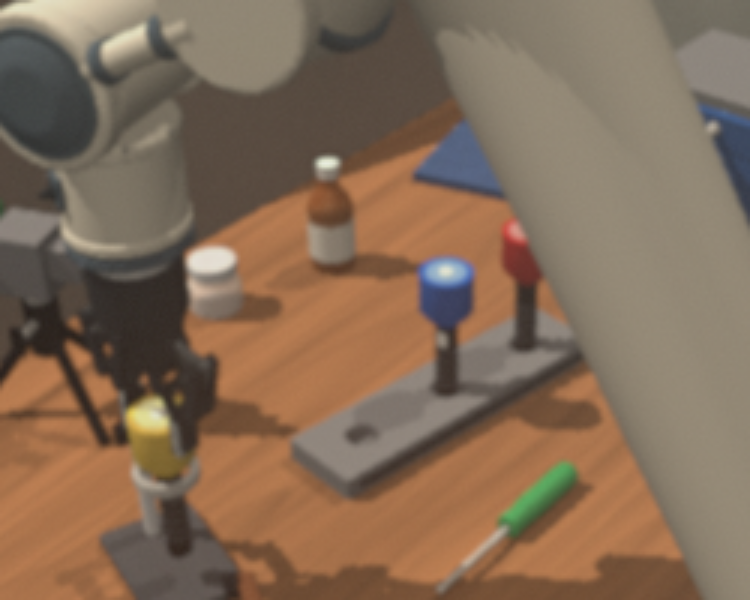

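The barrel is down inside the ring (about (165,475) in the crop). I ease down the last few mm.

Emit:
jog_arm(
  steps=[
    [0,0,0.08,0,1],
    [0,0,0.08,0,1],
    [0,0,0.08,0,1],
    [0,0,0,0,1],
  ],
)

```text
clock: 11.2
tool_pos: [0.5459, 0.193, 0.1563]
ee_rot: [-2.226, -2.217, 0.0]
ft_force: [-1.0, -0.4, -1.6]
gripper_width: 0.588
```

Emit:
jog_arm(
  steps=[
    [0,0,0.06,0,1],
    [0,0,0.04,0,1],
    [0,0,0,0,1],
  ],
)

```text
clock: 11.5
tool_pos: [0.5462, 0.1931, 0.1541]
ee_rot: [2.226, 2.217, 0.001]
ft_force: [0.2, -0.3, -0.9]
gripper_width: 0.585
```

Emit:
jog_arm(
  steps=[
    [0,0,0.05,0,1],
    [0,0,0,0,1],
  ],
)

```text
clock: 11.7
tool_pos: [0.5466, 0.1933, 0.1532]
ee_rot: [2.226, 2.216, 0.002]
ft_force: [1.9, 1.7, 4.3]
gripper_width: 0.589
```

Contact is felt (+4 N on z). Now open gently.

Emit:
jog_arm(
  steps=[
    [0,0,0,0,0.5],
    [0,0,0,0,0.4],
    [0,0,0,0,0.35],
    [0,0,0,0,0.3],
    [0,0,0,0,0.25],
    [0,0,0,0,0.2],
    [0,0,0,0,0.1],
    [0,0,0,0,0],
    [0,0,0,0,0],
    [0,0,0,0,0],
    [0,0,0,0,0],
  ],
)

```text
clock: 12.8
tool_pos: [0.5461, 0.193, 0.1528]
ee_rot: [-2.226, -2.217, -0.0]
ft_force: [-0.1, 0.3, -0.0]
gripper_width: 0.999
```

```bash
python3 lean.py c
```

```text
12.8 [0.54607154 0.19301247 0.15278705] 0.9989493424419124 [-0.09374616  0.30333997 -0.01277857]
side yel 187 z [0.1476675  0.18354795]
side blk 177 z [0.03644941 0.10618282]
  z0.041 28 [0.5484 0.1914]
  z0.056 37 [0.5471 0.1921]
  z0.071 39 [0.5478 0.192 ]
  z0.086 40 [0.5471 0.1922]
  z0.101 31 [0.5466 0.1921]
```

View pics/side_c.png

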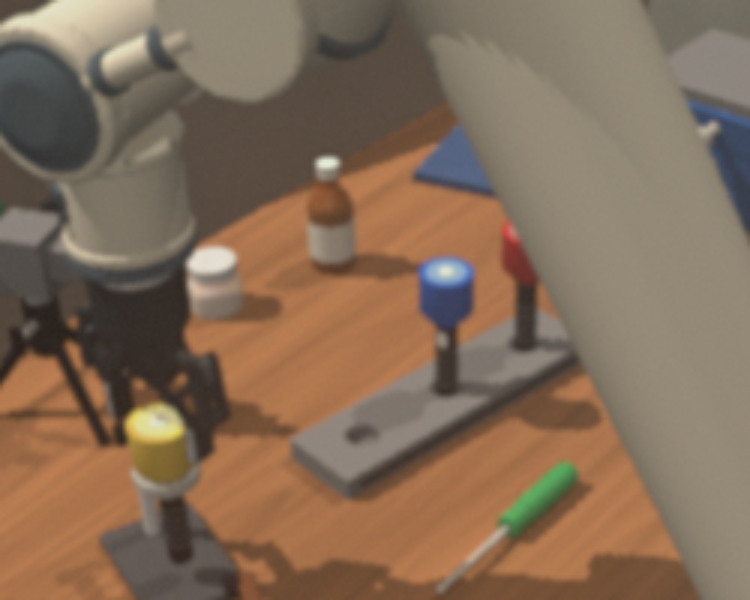

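The lamp hangs free in the ring and the jaws are open. Retreat straight up.

Emit:
jog_arm(
  steps=[
    [0,0,-0.3,0,0],
    [0,0,-0.5,0,0],
    [0,0,-0.6,0,0],
    [0,0,-0.8,0,0],
    [0,0,-1,0,0],
    [0,0,-1,0,0],
    [0,0,-1,0,0],
    [0,0,-0.5,0,0],
    [0,0,0,0,0],
    [0,0,0,0,0],
  ],
)

```text
clock: 13.9
tool_pos: [0.5458, 0.1929, 0.2947]
ee_rot: [-2.226, -2.217, 0.001]
ft_force: [0.1, 0.6, -0.7]
gripper_width: 1.0
```

Run:
```python
from h import *
s=env.observe();print(s['clock'],s['tool_pos'],s['ft_force'])
p,d=env.snapshot('side');cv2.imwrite('pics/side_d.png',cv2.resize(p[100:300,180:430],None,fx=3,fy=3))
H,W=d.shape;v,u=np.mgrid[:H,:W];P=pix2w('side',u,v,d).reshape(H,W,3)
hsv=cv2.cvtColor(p,cv2.COLOR_BGR2HSV)
near=(d>0)&(np.hypot(P[...,0]-.546,P[...,1]-.193)<.045)
y=P[near&(hsv[...,0]>20)&(hsv[...,0]<35)&(hsv[...,1]>120)]
print('head z',np.percentile(y[:,2],[2,98]))
t=P[near&(P[...,2]>.172)&(P[...,2]<.2)];print('top mid',(t.min(0)+t.max(0))/2)
b=P[near&(hsv[...,2]<80)&(P[...,2]>.03)&(P[...,2]<.12)]
if len(b)>20:
    print(len(b),np.polyfit(b[:,2],b[:,0],1)[0],np.polyfit(b[:,2],b[:,1],1)[0])
```

```text
13.9 [0.54575232 0.1929347  0.29473957] [ 0.11628017  0.59982721 -0.70953746]
head z [0.14633553 0.18455572]
top mid [0.54601829 0.19346053 0.17955545]
173 -0.02201756086252236 0.01093590771364299
```

View pics/side_d.png

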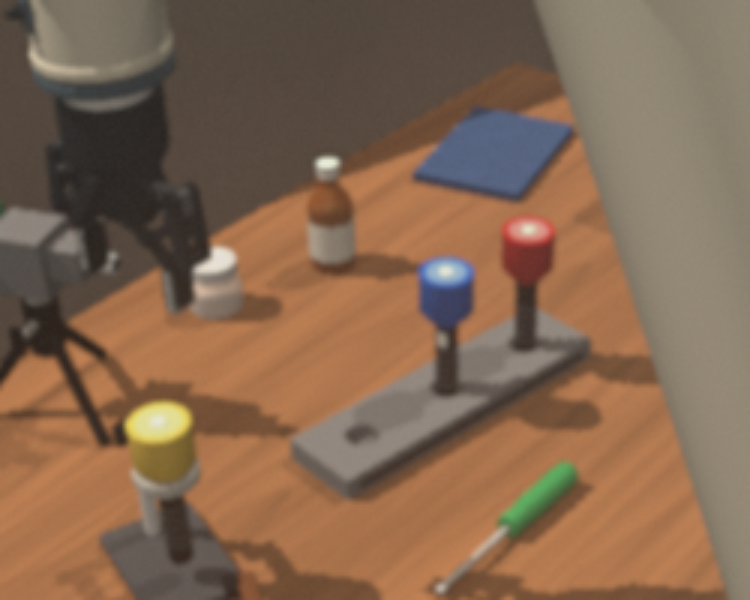

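The yellow lamp hangs upright at about (160,440) in the crop, its barrel below the ring. Blue and red stand in the tray, and the gripper is clear.

```bash
python3 -c "
from cell import env
print(env.job_done())"
```

```text
the job is handed in; nothing more can be done
None
```

The yellow-headed lamp now hangs upright in the steel ring of the grey-based holder, and the job was handed in at about 14 s of the 40 s allowed. I gripped it from above, lifted it out of the tray and lowered it tail-first through the ring. I kept hold until its cone touched the ring, at about 4 N, then opened the jaws and backed straight up.

Last checks, after the gripper was about 140 mm above the release height:
- **Position:** the head is centred at about (0.546, 0.193) m, within about 1 mm of the ring's measured centre.
- **Height:** the head spans about 0.146–0.185 m. The upper end is a few mm above the nominal 0.181 m, but that is within the noise of the depth reading.
- **Upright:** the barrel's lean measures about 1.4°, also close to the noise.
- **Bystanders:** the blue and red lamps stand unmoved in the tray.
- **Contact:** the force reading was near zero.

No check failed or disagreed.

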